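Wedge up the tilt stage

TASK

Free the stage on its controller by pressing three keys fully down, one at a time: first the large key, then the small key at the other end of the row, then the small key in the middle. Then take the aluminium wedge by its grip block and, keeping it flat on the bench, push it thin end first into the channel under the free edge of the dark hinged plate until that edge has just lifted, about 4 mm off its base (never 8 mm or more). Stop there and finish still gripping the wedge in place, without the hand touching the plate, and leave everything else on the bench where it is.

Things in the scene. Friction and masses are not known exactly. Their poses are not given: they have to be found in the camera images.
- key_large_top (a point): Large round white key, 30 mm across, at one end of the row of three on the white controller console (case 165 x 80 x 30 mm, fixed to the bench). Its top is 22 mm above the console's case (52 mm above the bench) when up, and 10 mm above its round black collar. Point: centre of its top face. Site x axis runs along the row from this key to the other end; the middle key is 45 mm away, the end key 88 mm.
- key_end_top (a point): Small round white key, 18 mm across, at the other end of the row, 43 mm from the middle key. Its top is 22 mm above the console's case (52 mm above the bench) when up, and 10 mm above its round black collar. Point: centre of its top face.
- key_middle_top (a point): Small round white key, 18 mm across, in the middle of the row. Its top is 22 mm above the console's case (52 mm above the bench) when up, and 10 mm above its round black collar. Point: centre of its top face.
- key_large (a joint): Travel of that key, m: 0 up, 0.006 fully down. Spring: starts to move at about 1.5 N, fully down at 5 N; springs back.
- key_end (a joint): Travel of that key, m: 0 up, 0.006 fully down. Spring: starts to move at about 1.5 N, fully down at 5 N; springs back.
- key_middle (a joint): Travel of that key, m: 0 up, 0.006 fully down. Spring: starts to move at about 1.5 N, fully down at 5 N; springs back.
- wedge_grip (a point): Loose aluminium wedge, about 0.3 kg, 30 mm wide throughout, 154 mm long. At its thick end stands an upright grip block 30 mm wide (x), 34 mm long (y), 50 mm high. Point: on the block's vertical centre line, 30 mm above the wedge's flat underside. z up, y along the wedge to its thin end, x across. Grasp across x.
- wedge: The same wedge, origin on its underside below the grip block's centre, same axes. The ramp begins at the block's front face, y = 17 mm, 30 mm high, and falls evenly 1 in 5 to the thin end, y = 137 mm, 6 mm high.
- stage_mouth (a point): Fixed tilt stage: two aluminium rails 20 mm high, 150 mm long, with an open channel 50 mm wide between them, its floor the bench. Point: at the channel's entrance, on its centre line, at the plate's lower edge when down, 20 mm above the bench. y points into the channel (direction to push), x across, z up. The channel is clear for 132 mm.
- tilt_plate (a joint): Angle, rad, of the dark steel plate, 140 mm across x 150 mm along the channel x 10 mm, about 0.75 kg, lying on the rails, hinged at the stage's far end, 150 mm from the entrance. 0 lying on its base, grows as the free edge over the channel entrance lifts; edge lift = 150 mm x angle (4 mm = 0.027). It falls back by its own weight. It carries a white micromanipulator 90 mm high near the hinge.
- plate_edge (a point): Middle of that plate's lower free edge, which lies at stage_mouth while the plate is down and rises with it. The wedge's ramp first touches the plate's lower edge when the point wedge_grip is 67 mm short of stage_mouth along the channel; each further 5 mm of push lifts the edge 1 mm (lift 4 mm at 47 mm).
- flat_block: Bystander: flat aluminium block 30 x 110 x 20 mm without ramp or grip. Origin under its centre.
- objective: Bystander: brass microscope objective standing on its end, 32 mm across, 46 mm high. Origin under its centre.
- dish: Bystander: glass dish 60 mm across, 14 mm high. Origin under its centre.
- slide_box: Bystander: blue slide box 85 x 100 x 34 mm. Origin under its centre.
- lens_bottle: Bystander: small amber bottle 40 mm across, 85 mm high. Origin under its centre.
- driver: Bystander: screwdriver 160 mm long, lying down.
- lamp_tube: Bystander: black lamp tube 170 mm long on a foot, 55 mm high. Origin under its centre.
Things that resemble listed ones, but are neither listed nor needed, are in the scene too. What is shaped like the wedge but pink is not meant.

How it is judged:
On the way, in this order (a step that is already met when the one before it is completed fails the run):
1. the large key is pressed down alone, the plate still lying (value of joint key_large above 0.004 m and value of joint each of key_end, key_middle below 0.0015 m and value of joint tilt_plate below 0.006 rad), for 0.05 s.
2. then the small end key is pressed down alone (value of joint key_end above 0.004 m and value of joint each of key_large, key_middle below 0.0015 m and value of joint tilt_plate below 0.006 rad), for 0.05 s.
3. then the small middle key is pressed down alone (value of joint key_middle above 0.004 m and value of joint each of key_large, key_end below 0.0015 m and value of joint tilt_plate below 0.006 rad), for 0.05 s.
4. the gripped wedge has lifted the plate's edge 2 to 6 mm (value of joint tilt_plate between 0.01333 and 0.04 rad and contact force between wedge and tilt_plate above 0.5 N and contact force between the fingers and wedge above 2 N), for 0.3 s.
At the end, for the whole second after the job is handed in: The wedge, flat on the bench (grip point below 35 mm, tilt below 0.08 rad), at rest and held by the fingers with over 2 N, carries the plate (over 0.5 N) with its free edge lifted 2 to 6 mm (joint 0.0133 to 0.04 rad); all three keys are up again (all of step 4 and linear speed of wedge below 0.01 m/s and height (world z) of wedge_grip below 0.035 m and angle between wedge_grip's own z axis and vertical below 0.08 rad and value of joint each of key_large, key_end, key_middle below 0.0015 m); the arm keeps its last pose, push and grip.
It fails at once if two keys down at once (value of joint each of key_large, key_end above 0.003 m or value of joint each of key_large, key_middle above 0.003 m or value of joint each of key_end, key_middle above 0.003 m).
It fails at once if the plate's edge lifted 8 mm or more (value of joint tilt_plate above 0.05333 rad).
It fails at once if the hand or arm touches the plate (contact force between any of the fingers, the arm and tilt_plate above 1 N).
It fails at once if a bystander is moved more than 25 mm (distance of any of flat_block, objective, dish, slide_box, lens_bottle, driver, lamp_tube from where it was at the start of the episode above 0.025 m).
It also fails if it takes over 58 s, if anything falls off the work surface, if the arm or the gripper's body presses on something with over 40 N, if the wrist force passes 120 N, or if a joint passes its speed limit or range.

ROBOT

A 7-joint arm with a two-finger parallel gripper is mounted at the origin on the work surface. World frame = base frame: x ahead of the robot, y to its left, z up, the work surface at z = 0. Lengths are in m, angles in rad, forces in N, time in s.
With the tool pointing down it reaches from about 0.425 to 0.875 m from the base axis. Payload 4.7 kg.
Tool frame: the origin (TCP) lies midway between the tips of the shut fingers; the grasp point (between the pads) lies 19 mm behind it (ctrl.grip_depth is the distance from the TCP to the grasp point, in m); z points along the fingers, y is the direction in which the jaws open and shut (so a half turn about z gives the same grasp; the last joint's range is limited). The gripper opens to 87 mm and grips with 3 to 60 N. Pads are 19 mm wide; open, the fingers measure 117 mm over their backs; the gripper's body (75 mm by 190 mm) begins 51 mm behind the grasp point.
Start: joints at [1.266, 0.321, -0.07, 1.45, 0.023, 1.371, -0.057], TCP at [0.204, -0.617, 0.223] pointing down, gripper open.
Joint ranges: [-2.86, 2.86], [-0.3, 2.09], [-1.38, 1.24], [0.06, 2.45], [-1.56, 4.7], [0.09, 2.05], [-2.69, 2.69]. Speed limits (rad/s): [2.57, 2.57, 3.14, 3.14, 3.14, 3.14, 3.14].

INTERFACE

Orientations are given as a rotation vector (axis times angle).
In Python, from bench import ctrl gives the robot as it stands. The module is installed in compiled form; this text tells all that it offers.
- The arm moves only by the shell command python3 -m inch 'ROWS' [FORCE]. ROWS is JSON, a list of rows, each a list of 5 numbers: the opening, from -1 (shut) to 1 (fully open), so that 0 is half open, then the shift along the tool's x, y, z in mm, then the turn about the tool's z in rad. In form: [[fingers, tx, ty, tz, twist], ...]. A call has 1 to 5 rows; each row shifts and turns the pose as measured when the row begins, along the tool's axes as they then stand; what a row does not reach is not made up. A row lasts 1/8 s, in which the tool goes at most 62.5 mm and 10.7 degrees, less where a joint would pass 70% of its speed; a pose out of reach is approached as far as the arm can. A call is refused whole if a number of a shift passes 62.5 or a number of a turn 0.188, either way. A call with a gripper value outside its range is refused whole. The fingers move at their own pace and stop on an object; FORCE is the grip in N (left out, the last holds). Time passes only in rows, so rows that do not move let the fingers close. It gives the time, the measured TCP pose, the force and the opening at its end, in the units of the state.
- ctrl.get_state(): the state, without advancing time (a new reading comes with each control period).
- ctrl.get_image(name): name is "side" or "top"; returns a dict with "color" (400x640x3 uint8, red, green, blue), "range_z" (400x640 float32, m along the optical axis (not along the pixel's ray), 0 where there is no reading), "K" (3x3 intrinsics, pixels), "R" (3x3) and "t" (3): a world point X has camera coordinates R X + t. Camera axes: x right, y down, z forward; pixel columns grow to the right and rows downward; lengths in m; the calibration is good to about 2 mm. A picture is of the moment at which its call begins.
- ctrl.close_job(): hands the job in, once; it reports no verdict.
The state is a dict: "time": time; "joint_positions": joint angles; "qd": joint speeds; "joint_torque": joint torques, N m; "position": TCP position; "tool_rot": TCP orientation; "ft_force": force on the tool from outside, world axes, zero at the start; "torque": the same for the moment, N m; "grip_width": opening from 0.0 (shut) to 1.0 (fully open).
Only numpy, scipy, OpenCV 4.12 (cv2) and the standard library are available. Lean on these libraries where they do the work, as an engineer would, in place of code of your own. Each camera call takes 0.05 s, during which the arm holds its last target. There are 200 camera calls.

## Working session

There is one attempt and no reset: what is moved stays moved. The work goes in short steps, Python scripts to look and compute and a shell command to move; the robot and the scene stay as the last step left them, time stands still between calls to the robot, and variables do not carry over. Pictures are saved under pics/ and viewed, about 8 in all and at most 12, crops included, and the job is handed in when it is done.

```bash
mkdir -p pics; cat > h.py <<'E'
import numpy as np, cv2
from bench import ctrl
def shot(n,f):
    im=ctrl.get_image(n); cv2.imwrite(f'pics/{f}.png',im['color'][:,:,::-1]); np.savez(f'pics/{f}.npz',**im); return im
def pts(im):
    h,w=im['range_z'].shape; u,v=np.meshgrid(np.arange(w),np.arange(h)); z=im['range_z']
    K=im['K']; c=np.stack([(u-K[0,2])/K[0,0]*z,(v-K[1,2])/K[1,1]*z,z],-1)
    return (c-im['t'])@im['R']
def ray(im,u,v,z):
    C=-im['R'].T@im['t']; d=im['R'].T@np.linalg.inv(im['K'])@np.array([u,v,1.]); return C+d*(z-C[2])/d[2]
E
python3 - <<'E'
from h import *
for n in('top','side'):
    im=shot(n,n+'0'); print(n,im['K'][0,0],-im['R'].T@im['t'],im['R'].tolist())
print(ctrl.get_state())
a=[cv2.imread(f'pics/{n}0.png') for n in('top','side')]
E
```

```text
top 467.52569008230967 [ 0.26679915 -0.0543417   1.40384277] [[-0.011298503953442588, -0.9999219454511882, -0.005333555430031035], [-0.9839083014533665, 0.01206842603001356, -0.17826611406632847], [0.17831656720441086, 0.0032335890693259515, -0.9839678580940363]]
side 478.88142312614616 [-0.04862664  1.03621203  0.73189052] [[-0.8756740713362414, -0.48269564859488456, 0.014136181131217366], [-0.2352284330316134, 0.400804409571105, -0.8854509639510536], [0.4217374836114318, -0.778691682308166, -0.46451777018880086]]
{'time': 0.1, 'joint_positions': array([ 1.26608514,  0.32173978, -0.07007891,  1.45157425,  0.02261412,
        1.37081316, -0.056942  ]), 'qd': array([ 0.00054732, -0.00182929, -0.00025875, -0.00229824, -0.00032796,
       -0.00019573, -0.00149986]), 'joint_torque': array([ 1.33586636e-04, -4.92572343e+01, -4.05482277e-01, -3.13397777e+01,
       -6.40545948e-02,  3.95551510e-02,  7.54830421e-05]), 'position': array([ 0.2035196 , -0.61677892,  0.22156609]), 'tool_rot': array([-3.10008394e+00, -4.98373316e-01,  6.06821252e-04]), 'ft_force': array([ 0.6566887 ,  0.09341659, -0.00915952]), 'torque': array([ 0.00460345, -0.00381533, -0.00426563]), 'grip_width': 1.003649166302882}
```

View pics/top0.png

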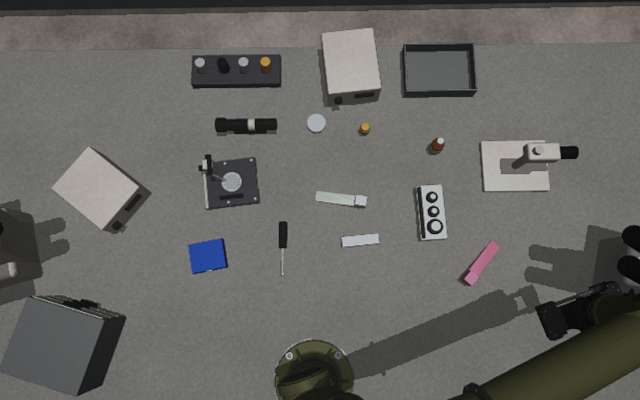

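View pics/side0.png

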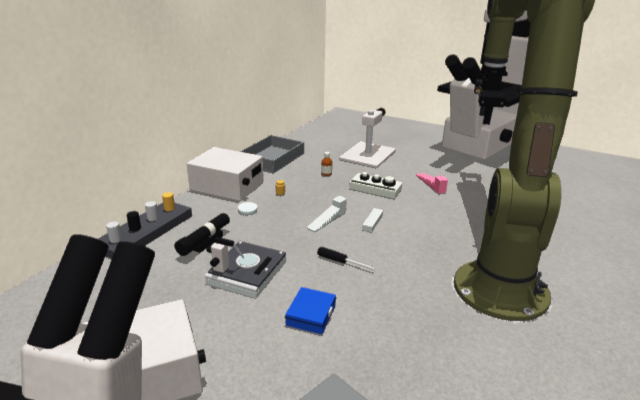

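The top view shows the console at (431,212), with the large key at (435,227). The wedge is at (341,199) with its block at the right end. The stage is at (230,183) with its manipulator at left, and the flat block is at (360,240). I'll zoom in and measure.

```bash
python3 - <<'E'
from h import *
t=dict(np.load('pics/top0.npz')); s=dict(np.load('pics/side0.npz'))
c=t['color'][:,:,::-1]
a=cv2.resize(c[145:255,300:460],(800,550),interpolation=cv2.INTER_CUBIC)
cv2.imwrite('pics/cropA.png',a)
b=cv2.resize(c[145:220,190:290],(800,600),interpolation=cv2.INTER_CUBIC)
cv2.imwrite('pics/cropB.png',b)
P=pts(t)
for n,(u0,u1,v0,v1),(z0,z1) in [('wedge block',(345,375,185,215),(.042,.06)),('wedge all',(305,375,185,215),(.006,.06)),('plate',(195,265,150,212),(.024,.036)),('console',(410,455,175,245),(.024,.036)),('keys',(410,455,175,245),(.045,.06)),('flat',(330,390,228,250),(.012,.028))]:
    z=P[v0:v1,u0:u1,2]; m=(z>z0)&(z<z1); q=P[v0:v1,u0:u1][m]
    r=cv2.minAreaRect(q[:,:2].astype(np.float32)*1000)
    print(n,m.sum(),q.mean(0).round(4),r,np.median(q[:,2]).round(4)); 
    if n in('keys',):
        k,l,st,ce=cv2.connectedComponentsWithStats(m.astype(np.uint8)); print(st[1:],ce[1:]+[u0,v0])
        for i in range(1,k): print(P[v0:v1,u0:u1][l==i].mean(0).round(4))
E
```

```text
wedge block 119 [ 0.5112 -0.1433  0.0489] ((511.66278076171875, -143.2394561767578), (33.44499206542969, 29.576475143432617), 80.07401275634766) 0.0492
wedge all 546 [ 0.5197 -0.0909  0.0247] ((520.8920288085938, -70.58253479003906), (182.3269805908203, 89.6927490234375), 89.44470977783203) 0.021
plate 2009 [0.5712 0.242  0.0299] ((574.9781494140625, 248.65151977539062), (141.33522033691406, 163.4595947265625), 6.996800422668457) 0.0298
console 1010 [ 0.4797 -0.3508  0.0292] ((477.873046875, -352.7808532714844), (164.80792236328125, 80.68415832519531), 2.8985660076141357) 0.029
keys 159 [ 0.462  -0.3571  0.0501] ((471.9390869140625, -351.7972717285156), (121.99877166748047, 34.36448287963867), 4.859622001647949) 0.0501
[[20 17  1  1  1]
 [25 17  1  1  1]
 [20 18  6  6 29]
 [18 23  1  1  1]
 [26 24  1  1  1]
 [21 31  8  8 37]
 [20 38  1  1  1]
 [22 40  1  1  1]
 [21 45 10 12 84]
 [18 50  1  1  1]
 [21 56  1  1  1]
 [24 58  1  1  1]] [[430.         192.        ]
 [435.         192.        ]
 [432.5862069  195.72413793]
 [428.         198.        ]
 [436.         199.        ]
 [434.27027027 209.78378378]
 [430.         213.        ]
 [432.         215.        ]
 [435.55952381 225.30952381]
 [428.         225.        ]
 [431.         231.        ]
 [434.         233.        ]]
[ 0.5329 -0.3486  0.0451]
[ 0.5324 -0.363   0.0469]
[ 0.5205 -0.3544  0.0508]
[ 0.5143 -0.3411  0.0485]
[ 0.5113 -0.3648  0.047 ]
[ 0.4789 -0.3576  0.049 ]
[ 0.47   -0.3454  0.0455]
[ 0.464  -0.3509  0.0456]
[ 0.4329 -0.3586  0.0507]
[ 0.4346 -0.3377  0.0459]
[ 0.417  -0.3456  0.0456]
[ 0.4109 -0.3538  0.0469]
flat 378 [ 0.3971 -0.1411  0.0192] ((397.3970031738281, -141.08934020996094), (30.388216018676758, 109.86217498779297), 5.560305118560791) 0.0192
```

View pics/cropA.png

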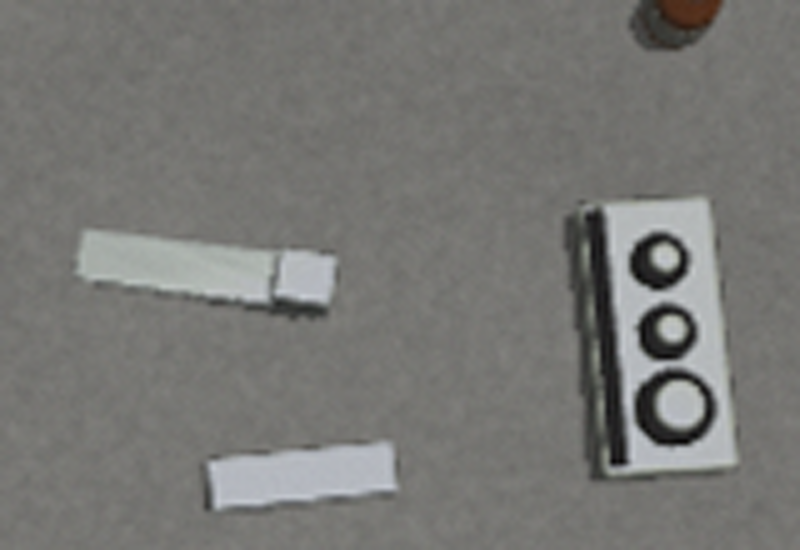

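View pics/cropB.png

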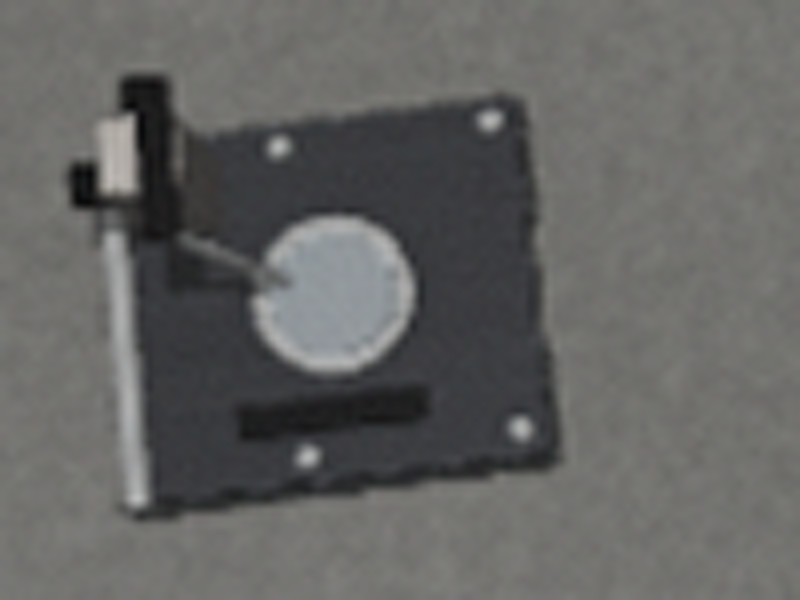

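```bash
python3 - <<'E'
from h import *
t=dict(np.load('pics/top0.npz')); c=t['color'].astype(int)
g=c.mean(2)
# keys: white blobs enclosed in console, within dark collars
m=(g>130).astype(np.uint8)
sub=m[184:242,424:444]; k,l,st,ce=cv2.connectedComponentsWithStats(sub,connectivity=4)
for i in range(1,k):
    if 15<st[i,4]<150: print('key',st[i],(ce[i]+[424,184]).round(2),ray(t,*(ce[i]+[424,184]),.052).round(4))
# plate dark edge: subpixel per row, at z=0.03
def edge(rows,u0,u1,lo_hi_thr,horizontal=True):
    o=[]
    for v in rows:
        p=g[v,u0:u1]; j=np.where((p[:-1]<lo_hi_thr)&(p[1:]>=lo_hi_thr))[0]
        if len(j): j=j[-1]; o.append((u0+j+(lo_hi_thr-p[j])/(p[j+1]-p[j]),v))
    return o
print('g plate/bench',g[170,245],g[170,280])
th=(g[170,245]+g[170,280])/2
e=edge(range(161,200),245,272,th); W=np.array([ray(t,u,v,.030)[:2] for u,v in e])
r=cv2.fitLine((W*1000).astype(np.float32),cv2.DIST_HUBER,0,.01,.01).ravel(); print('edge line',r, 'ang',np.degrees(np.arctan2(r[1],r[0])))
d=(g<th).astype(np.uint8)[148:215,195:270]
for u,v in [(255,157),(260,203.1),(206.5,208.5)]: print(ray(t,u,v,.03).round(4))
# screws at plate top, white dots
for x,y in[(490,121),(520,430),(308,457),(280,146)]: print('screw',ray(t,190+x/8-.44,145+y/8-.44,.031).round(4))
# wedge mask
m=(g>135).astype(np.uint8)[180:216,305:380]; k,l,st,ce=cv2.connectedComponentsWithStats(m); i=1+st[1:,4].argmax()
v,u=np.where(l==i); P=pts(t)
print('wedge px',st[i])
Q=np.array([ray(t,a+305,b+180,max(0,P[b+180,a+305,2])) for a,b in zip(u,v)])
print(cv2.minAreaRect((Q[:,:2]*1000).astype(np.float32)))
# centreline of ramp
cl=[]
for uu in range(319,352,2):
    w=v[u==uu-305]+180; cl.append((Q[(u==uu-305)][:,:2].mean(0))*1000)
r=cv2.fitLine(np.array(cl,np.float32),cv2.DIST_HUBER,0,.01,.01).ravel(); print('ramp line',r,np.degrees(np.arctan2(r[1],r[0])))
print(np.array(cl)[[0,-1]])
# block top by depth
B=P[185:215,345:375]; mm=(B[...,2]>.042)&(B[...,2]<.06)
vv,uu=np.where(mm); print('block top',np.array([ray(t,a+345,b+185,.05) for a,b in zip(uu,vv)]).mean(0))
from scipy.spatial.transform import Rotation as Ro
print(Ro.from_rotvec(ctrl.get_state()['tool_rot']).as_matrix().round(3).tolist())
E
```

```text
key [ 7 10  5  5 21] [432.81 195.95] [ 0.5196 -0.3548  0.052 ]
key [ 8 24  5  5 22] [434.09 210.09] [ 0.4775 -0.3564  0.052 ]
key [ 7 37 10 10 73] [435.64 225.44] [ 0.4323 -0.3586  0.052 ]
g plate/bench 61.333333333333336 112.66666666666667
edge line [9.9348575e-01 1.1395636e-01 5.7706909e+02 1.6473045e+02] ang 6.5434327
[0.6508 0.174  0.03  ]
[0.5084 0.1566 0.03  ]
[0.494 0.316 0.03 ]
screw [0.6423 0.1864 0.031 ]
screw [0.5229 0.173  0.031 ]
screw [0.5136 0.252  0.031 ]
screw [0.6335 0.2659 0.031 ]
wedge px [ 10  11  53  15 504]
((403.7608642578125, -61.39356994628906), (154.983642578125, 271.8995666503906), 79.48863983154297)
ramp line [ 1.8591425e-01  9.8256600e-01  5.2446362e+02 -7.1019295e+01] 79.28555
[[ 533.6100016   -19.09614384]
 [ 516.61366171 -115.29726777]]
block top [ 0.51102888 -0.14319558  0.05      ]
[[0.95, 0.313, -0.001], [0.313, -0.95, 0.002], [-0.0, -0.002, -1.0]]
```

```bash
cat >> h.py <<'E'
from scipy.spatial.transform import Rotation as Ro
def go(x,y,z,jaw=None):
    s=ctrl.get_state(); R=Ro.from_rotvec(s['tool_rot']).as_matrix()
    d=R.T@(np.array([x,y,z])-s['position'])*1000
    a=np.degrees(np.arctan2(R[1,1],R[0,1]))
    tw='' if jaw is None else np.radians(-((jaw-a+90)%180-90)).round(3)
    print('t',round(s['time'],2),'pos',s['position'].round(4),'shift mm',d.round(1),'jaw',a.round(2),'twist',tw,'tz',R[:,2].round(3),'F',s['ft_force'].round(1),'w',round(s['grip_width'],3))
E
python3 -m inch '[[-1,50,-29,-15,0],[-1,50,-29,-15,0],[-1,50,-29,-15,0],[-1,50,-29,-15,0],[-1,50,-29,-15,0]]' 20
python3 -c "
from h import *
go(.4325,-.3586,.075)"
```

```text
time: 0.72
position: [0.3952, -0.3985, 0.2934]
tool_rot: [-3.097, -0.478, 0.009]
ft_force: [0.9, -0.2, 0.7]
grip_width: 0.518
t 0.72 pos [ 0.3952 -0.3985  0.2934] shift mm [ 48.6 -24.9 218.5] jaw -72.45 twist  tz [-0.007  0.007 -1.   ] F [ 0.9 -0.2  0.7] w 0.518
```

```bash

python3 -m inch '[[-1,25,-13,20,0],[-1,20,-10,40,0],[-1,5,-2,50,0],[-1,0,0,50,0],[-1,0,0,30,0]]' 20 >/dev/null
python3 -c "
from h import *
go(.4325,-.3586,.06)"
```

```text
t 1.35 pos [ 0.4431 -0.3515  0.1023] shift mm [-12.4   3.5  42.3] jaw -71.69 twist  tz [ 0.001  0.002 -1.   ] F [ 0.6 -1.5 -0.7] w 0.018
```

```bash

python3 -m inch '[[-1,-6,2,17,0],[-1,-5,1,12,0],[-1,0,0,5,0],[-1,0,0,0,0]]' >/dev/null
python3 -c "
from h import *
go(.4325,-.3586,.057)"
```

```text
t 1.85 pos [ 0.4318 -0.3582  0.0657] shift mm [0.5 0.7 8.7] jaw -71.75 twist  tz [-0.001  0.004 -1.   ] F [-0.1  0.9  0.4] w 0.003
```

```bash

python3 -m inch '[[-1,0.5,0.7,9,0],[-1,0,0,5,0],[-1,0,0,2,0],[-1,0,0,0,0]]' 
python3 -c "
from h import *
go(.4325,-.3586,.0463)"
```

```text
time: 2.35
position: [0.4341, -0.3598, 0.0512]
tool_rot: [-3.101, -0.498, -0.004]
ft_force: [-1.1, 0.3, 3.0]
grip_width: 0.004
t 2.35 pos [ 0.4341 -0.3598  0.0512] shift mm [-1.2 -1.6  4.9] jaw -71.74 twist  tz [ 0.002  0.001 -1.   ] F [-1.1  0.3  3. ] w 0.004
```

```bash

python3 -m inch '[[-1,0,0,3,0],[-1,0,0,1.5,0],[-1,0,0,1,0]]' 
python3 -c "
from h import *
go(.4325,-.3586,.0463)"
```

```text
time: 2.72
position: [0.4342, -0.3598, 0.0465]
tool_rot: [-3.101, -0.499, -0.004]
ft_force: [-1.9, 1.4, 5.1]
grip_width: 0.002
t 2.73 pos [ 0.4342 -0.3598  0.0465] shift mm [-1.3 -1.7  0.2] jaw -71.74 twist  tz [ 0.002  0.001 -1.   ] F [-1.9  1.4  5.1] w 0.002
```

```bash

python3 -m inch '[[-1,0,0,1,0],[-1,0,0,0.5,0]]' 
python3 -m inch '[[-1,0,0,-15,0],[-1,0,0,-15,0],[-1,0,0,0,0]]' 
python3 -c "
from h import *
go(.520,-.3547,.062)"
```

```text
time: 2.98
position: [0.4342, -0.3599, 0.0465]
tool_rot: [-3.102, -0.498, -0.003]
ft_force: [-1.6, 1.4, 5.6]
grip_width: 0.01
time: 3.35
position: [0.435, -0.3602, 0.0784]
tool_rot: [3.101, 0.499, 0.006]
ft_force: [0.1, -0.2, 0.2]
grip_width: 0.009
t 3.35 pos [ 0.435  -0.3602  0.0784] shift mm [82.3 21.4 16.8] jaw -71.73 twist  tz [ 0.004 -0.    -1.   ] F [ 0.1 -0.2  0.2] w 0.009
```

```bash

python3 -m inch '[[-1,25,7,0,0],[-1,25,7,0,0],[-1,22,6,0,0],[-1,5,1,0,0],[-1,0,0,0,0]]' >/dev/null
python3 -c "
from h import *
go(.520,-.3547,.062)"
```

```text
t 3.98 pos [ 0.5144 -0.356   0.0772] shift mm [ 5.7  0.5 15.2] jaw -71.84 twist  tz [ 0.001  0.001 -1.   ] F [-1.1  0.1 -0.6] w 0.004
```

```bash

python3 -m inch '[[-1,5,0.5,14,0],[-1,1,0,6,0],[-1,0,0,4,0],[-1,0,0,2,0],[-1,0,0,0,0]]' 
python3 -c "
from h import *
go(.520,-.3547,.0463)"
```

```text
time: 4.6
position: [0.5183, -0.3554, 0.0496]
tool_rot: [-3.102, -0.492, 0.001]
ft_force: [-0.3, 0.4, 3.3]
grip_width: 0.004
t 4.6 pos [ 0.5183 -0.3554  0.0496] shift mm [ 1.8 -0.1  3.3] jaw -71.98 twist  tz [-0.001  0.    -1.   ] F [-0.3  0.4  3.3] w 0.004
```

```bash

python3 -m inch '[[-1,0,0,3,0],[-1,0,0,1.5,0],[-1,0,0,1,0],[-1,0,0,1,0],[-1,0,0,0.5,0]]' 
python3 -m inch '[[-1,0,0,-15,0],[-1,0,0,-15,0],[-1,0,0,0,0]]' 
python3 -c "
from h import *
go(.4775,-.3567,.062)"
```

```text
time: 5.22
position: [0.5183, -0.3554, 0.0465]
tool_rot: [3.102, 0.492, -0.001]
ft_force: [-1.4, 1.1, 5.2]
grip_width: 0.005
time: 5.6
position: [0.5187, -0.356, 0.0786]
tool_rot: [3.101, 0.491, 0.0]
ft_force: [0.4, -0.1, -0.1]
grip_width: 0.002
t 5.6 pos [ 0.5187 -0.356   0.0786] shift mm [-39.4 -12.1  16.6] jaw -72.0 twist  tz [ 0.    -0.002 -1.   ] F [ 0.4 -0.1 -0.1] w 0.002
```

```bash

python3 -m inch '[[-1,-20,-6,0,0],[-1,-16,-5,0,0],[-1,-4,-1,0,0],[-1,0,0,0,0]]' >/dev/null
python3 -c "
from h import *
go(.4775,-.3567,.062)"
```

```text
t 6.1 pos [ 0.4753 -0.3567  0.078 ] shift mm [ 2.1  0.7 16. ] jaw -71.99 twist  tz [ 0.    -0.001 -1.   ] F [0.4 0.2 0.6] w 0.009
```

```bash

python3 -m inch '[[-1,2,0.5,14,0],[-1,0,0,6,0],[-1,0,0,4,0],[-1,0,0,2,0],[-1,0,0,0,0]]' 
python3 -m inch '[[-1,0,0,3,0],[-1,0,0,2.5,0],[-1,0,0,1,0],[-1,0,0,1,0],[-1,0,0,0.5,0]]'
python3 -m inch '[[-1,0,0,-25,0],[-1,0,0,-45,0],[-1,0,0,-30,0],[-1,0,0,0,0]]' 
python3 -c "
from h import *
go(.511,-.1432,.09,-10.7)"
```

```text
time: 6.72
position: [0.4788, -0.356, 0.0499]
tool_rot: [3.102, 0.494, -0.0]
ft_force: [-1.2, 0.7, 1.9]
grip_width: 0.005
time: 7.35
position: [0.4789, -0.3561, 0.0465]
tool_rot: [3.101, 0.493, -0.001]
ft_force: [-1.6, 0.9, 4.0]
grip_width: 0.004
time: 7.85
position: [0.4793, -0.3556, 0.1477]
tool_rot: [3.101, 0.494, 0.001]
ft_force: [0.2, 0.8, -0.7]
grip_width: 0.006
t 7.85 pos [ 0.4793 -0.3556  0.1477] shift mm [  96.1 -192.1   57.4] jaw -71.91 twist -1.068 tz [ 0.001 -0.001 -1.   ] F [ 0.2  0.8 -0.7] w 0.006
```

```bash

python3 -m inch '[[-1,0,0,40,0],[-1,0,0,30,0],[-1,0,0,12,0],[-1,0,0,6,0],[-1,0,0,5,0]]' 
python3 -m inch '[[-1,0,0,3,0],[-1,0,0,3,0],[-1,0,0,2,0],[-1,0,0,2,0],[-1,0,0,2,0]]'
python3 -m inch '[[-1,0,0,3,0],[-1,0,0,3,0]]'
```

```text
time: 8.48
position: [0.4788, -0.355, 0.0494]
tool_rot: [3.102, 0.494, 0.0]
ft_force: [-1.2, 0.9, 3.3]
grip_width: 0.002
time: 9.1
position: [0.4789, -0.355, 0.0464]
tool_rot: [3.101, 0.493, -0.002]
ft_force: [-4.7, 3.1, 10.6]
grip_width: 0.005
time: 9.35
position: [0.479, -0.355, 0.0462]
tool_rot: [3.1, 0.493, -0.004]
ft_force: [-6.7, 5.2, 16.5]
grip_width: 0.003
```

```bash

python3 -m inch '[[-1,0,0,-30,0],[-1,0,0,-45,0],[1,0,0,-20,-0.18],[1,0,0,0,-0.18],[1,0,0,0,-0.18]]'  60 >/dev/null
python3 -m inch '[[1,0,0,0,-0.18],[1,0,0,0,-0.18],[1,0,0,0,-0.17],[1,0,0,0,0]]' >/dev/null
python3 -c "
from h import *
go(.511,-.1432,.09,-10.7)"
```

```text
t 10.47 pos [ 0.4849 -0.3585  0.1515] shift mm [217.6  -7.8  58.3] jaw -8.71 twist 0.035 tz [ 0.014 -0.016 -1.   ] F [-0.7  0.2 -0.4] w 0.721
```

```bash

python3 -m inch '[[1,45,-2,0,0.03],[1,50,-2,5,0],[1,50,-2,10,0],[1,40,-2,10,0],[1,20,0,10,0]]' >/dev/null
python3 -m inch '[[1,0,0,10,0],[1,0,0,0,0]]' >/dev/null
python3 - <<'E'
from h import *
go(.511,-.1432,.075,-10.7)
t=shot('top','top1'); P=pts(t)
s=shot('side','side1'); cv2.imwrite('pics/s1c.png',cv2.resize(s['color'][150:270,260:460,::-1],(800,480),interpolation=cv2.INTER_CUBIC))
E
```

```text
t 11.35 pos [ 0.5189 -0.1542  0.1046] shift mm [  9.6 -10.8  29.1] jaw -11.99 twist -0.023 tz [ 0.023 -0.022 -0.999] F [-0.3  0.5 -0. ] w 0.996
```

View pics/s1c.png

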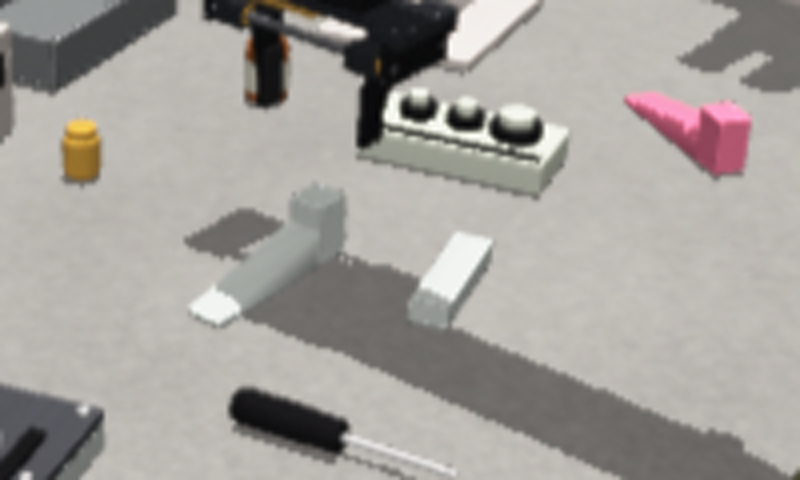

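The side view shows the gripper still behind the wedge, which is undisturbed. The TCP reads 11 mm short. I'll correct the position in small, settled moves.

```bash

python3 -m inch '[[1,5,-5,0,-0.02],[1,4,-5,0,0],[1,0,0,0,0],[1,0,0,0,0]]' >/dev/null
python3 -c "
from h import *
go(.511,-.1432,.075,-10.7)"
```

```text
t 11.95 pos [ 0.511  -0.1454  0.106 ] shift mm [ 2.7 -1.4 30.9] jaw -11.04 twist -0.006 tz [ 0.026 -0.023 -0.999] F [ 0.3 -0.7 -0.5] w 1.001
```

```bash

python3 -m inch '[[1,0,0,0,0.18],[1,0,0,0,0.18],[1,0,0,0,0]]' >/dev/null
python3 -c "
from h import *
go(.511,-.1432,.075,-10.7)"
python3 -m inch '[[1,0,0,0,-0.05],[1,0,0,0,-0.05],[1,0,0,0,-0.05],[1,0,0,0,-0.05],[1,0,0,0,-0.05]]' >/dev/null
python3 -c "
from h import *
go(.511,-.1432,.075,-10.7)"
```

```text
t 12.32 pos [ 0.5113 -0.1459  0.1062] shift mm [ 2.3 -2.8 31.1] jaw -32.22 twist -0.376 tz [ 0.027 -0.023 -0.999] F [ 0.3 -0.2  0.2] w 1.002
t 12.95 pos [ 0.5116 -0.1461  0.1063] shift mm [ 3.1 -2.4 31.2] jaw -16.31 twist -0.098 tz [ 0.027 -0.024 -0.999] F [-0.5 -0.6 -0.2] w 0.999
```

```bash

python3 -m inch '[[1,-50,0,-10,0],[1,-50,0,-10,0],[1,0,0,0,0],[1,0,0,0,0]]' >/dev/null
python3 -c "
from h import *
go(.511,-.1432,.075,-10.7)"
python3 -m inch '[[1,0,0,0,-0.1],[1,10,0,0,0],[1,10,0,0,0],[1,10,0,0,0],[1,10,0,0,0]]' >/dev/null
python3 -c "
from h import *
go(.511,-.1432,.075,-10.7)"
```

```text
t 13.45 pos [ 0.4833 -0.243   0.1283] shift mm [104.4  -1.5  51.7] jaw -15.35 twist -0.081 tz [ 0.028 -0.023 -0.999] F [-0.3 -0.1  0.3] w 0.999
t 14.07 pos [ 0.4911 -0.1964  0.1268] shift mm [56.5  9.6 51.2] jaw -9.11 twist 0.028 tz [ 0.027 -0.021 -0.999] F [-0.2  0.3 -0.1] w 1.004
```

```bash

python3 -m inch '[[1,20,3,0,0.028],[1,20,3,0,0],[1,12,3,0,0],[1,2,0,0,0],[1,0,0,0,0]]' >/dev/null
python3 -c "
from h import *
go(.511,-.1432,.075,-10.7)"
```

```text
t 14.7 pos [ 0.5103 -0.141   0.1263] shift mm [-1.2 -0.5 51.4] jaw -10.68 twist 0.0 tz [ 0.027 -0.022 -0.999] F [-0.6  0.6  0.4] w 0.997
```

```bash

python3 -m inch '[[1,-1,-1,30,0],[1,-1,1,30,0],[1,-1,1,28,0],[1,0,0,10,0],[1,0,0,0,0]]' >/dev/null
python3 -c "
from h import *
go(.511,-.1432,.013,-10.7)"
```

```text
t 15.32 pos [ 0.5135 -0.1518  0.027 ] shift mm [ 8.2 -4.6 13.7] jaw -11.07 twist -0.006 tz [ 0.029 -0.025 -0.999] F [-0.3 -0.2  0.7] w 1.001
```

```bash

python3 -m inch '[[1,7,-4,7,0],[1,2,-1,4,0],[1,0,0,1,0],[1,0,0,0,0]]' >/dev/null
python3 -c "
from h import *
go(.511,-.1432,.013,-10.7)"
```

```text
t 15.82 pos [ 0.5124 -0.142   0.0167] shift mm [-1.4 -1.3  3.6] jaw -11.06 twist -0.006 tz [ 0.033 -0.027 -0.999] F [-0.4 -0.7  0.1] w 0.999
```

```bash

python3 -m inch '[[1,-1,-1,3,0],[-1,0,0,0,0],[-1,0,0,0,0],[-1,0,0,0,0],[-1,0,0,0,0]]' 25
python3 -m inch '[[-1,0,0,0,0],[-1,0,0,0,0]]' 
python3 -c "
from h import *
go(.511,-.1432,.013,-10.7)"
```

```text
time: 16.45
position: [0.5116, -0.1434, 0.0139]
tool_rot: [2.393, 1.969, 0.014]
ft_force: [0.6, 0.2, 1.2]
grip_width: 0.629
time: 16.7
position: [0.5117, -0.1434, 0.0139]
tool_rot: [2.393, 1.969, 0.014]
ft_force: [-0.3, -0.0, -0.6]
grip_width: 0.401
t 16.7 pos [ 0.5117 -0.1434  0.0139] shift mm [ 0.1 -0.7  0.9] jaw -11.08 twist -0.007 tz [ 0.034 -0.027 -0.999] F [-0.3 -0.  -0.6] w 0.401
```

```bash

python3 -m inch '[[-1,0,0,0,0],[-1,0,0,0,0],[-1,0,0,0,0]]' 
python3 -c "
from h import *
go(.590,.005,.013,6.5)"
```

```text
time: 17.08
position: [0.5116, -0.1434, 0.014]
tool_rot: [2.393, 1.969, 0.013]
ft_force: [0.3, -0.1, 0.6]
grip_width: 0.347
t 17.07 pos [ 0.5116 -0.1434  0.014 ] shift mm [160.7  48.4  -0.4] jaw -11.06 twist -0.306 tz [ 0.034 -0.027 -0.999] F [ 0.3 -0.1  0.6] w 0.347
```

```bash

python3 -m inch '[[-1,0,0,0,-0.08],[-1,0,0,0,-0.08],[-1,0,0,0,-0.08],[-1,0,0,0,-0.06],[-1,0,0,0,0]]' 
python3 -c "
from h import *
go(.6003,.0055,.014,6.5)"
```

```text
time: 17.7
position: [0.5145, -0.1428, 0.0147]
tool_rot: [2.062, 2.307, 0.012]
ft_force: [-0.5, -0.4, -0.6]
grip_width: 0.343
t 17.7 pos [ 0.5145 -0.1428  0.0147] shift mm [137.8 101.8   0.3] jaw 6.46 twist -0.001 tz [ 0.04  -0.025 -0.999] F [-0.5 -0.4 -0.6] w 0.343
```

```bash

python3 -m inch '[[-1,25,18,0,0],[-1,25,18,0,0],[-1,25,18,0,0],[-1,25,18,0,0],[-1,0,0,0,0]]' 
python3 -c "
from h import *
go(.6003,.0055,.014,6.5)"
```

```text
time: 18.32
position: [0.574, -0.0416, 0.0141]
tool_rot: [2.074, 2.294, -0.006]
ft_force: [-0.0, 1.9, -1.1]
grip_width: 0.349
t 18.32 pos [ 0.574  -0.0416  0.0141] shift mm [44.2 30.9 -0.7] jaw 5.82 twist -0.012 tz [ 0.034 -0.036 -0.999] F [-0.   1.9 -1.1] w 0.349
```

```bash

python3 -m inch '[[-1,20,14,0,-0.01],[-1,15,10,0,0],[-1,5,4,0,0],[-1,0,0,0,0]]' 
python3 - <<'E'
from h import *
go(.6003,.0055,.014,6.5)
s=shot('side','side2'); cv2.imwrite('pics/s2c.png',cv2.resize(s['color'][170:300,200:360,::-1],(800,650)[:2],interpolation=cv2.INTER_CUBIC)[:600])
t=shot('top','top2'); cv2.imwrite('pics/t2c.png',cv2.resize(t['color'][140:220,190:350,::-1],(800,400),interpolation=cv2.INTER_CUBIC))
E
```

```text
time: 18.82
position: [0.5941, -0.011, 0.0139]
tool_rot: [2.07, 2.293, -0.033]
ft_force: [1.0, 2.5, 0.7]
grip_width: 0.344
t 18.82 pos [ 0.5941 -0.011   0.0139] shift mm [15.8  7.8 -0.8] jaw 5.87 twist -0.011 tz [ 0.025 -0.051 -0.998] F [1.  2.5 0.7] w 0.344
```

View pics/s2c.png

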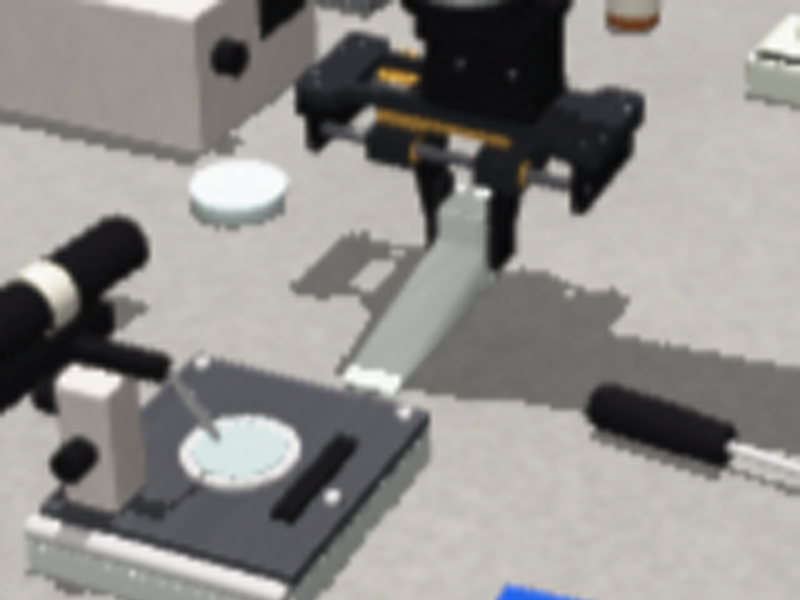

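View pics/t2c.png

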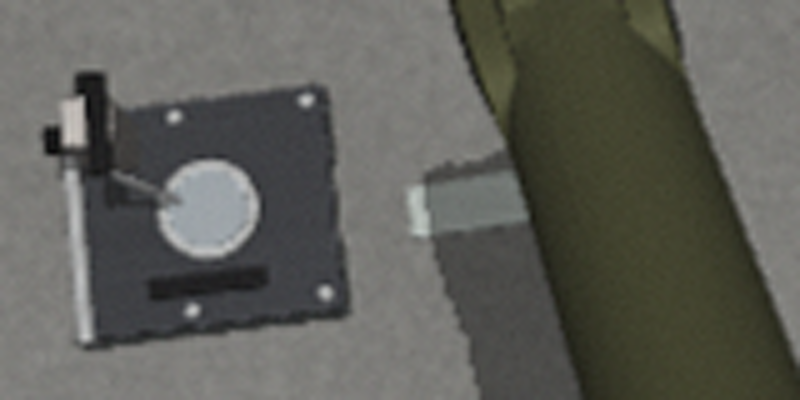

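The wedge is held flat and its tip, at crop (410,211), points at the middle of the plate's free edge. I'll check the lateral offset numerically.

```bash
python3 - <<'E'
from h import *
t=dict(np.load('pics/top2.npz')); g=t['color'].astype(float).mean(2)
m=(g>125).astype(np.uint8)[170:195,266:280]
v,u=np.where(m); print(len(u),u.min()+266,u.max()+266,v.min()+170,v.max()+170)
lo=[(266+u[v==k].min(),170+k) for k in np.unique(v)]; print(lo)
M=np.array([.582,.1665]); p=np.array([-.113,.994]); n=np.array([.994,.113])
for a,b in (lo[1],lo[-2],np.mean(lo[1:-1],0)):
    q=ray(t,a-.5,b,.004)[:2]; print(q.round(4),'along',((q-M)@p).round(4),'across',((q-M)@n).round(4))
s=ctrl.get_state(); q=s['position'][:2]; print('tcp',((q-M)@p).round(4),((q-M)@n).round(4))
P=pts(t); B=P[172:188,276:290].reshape(-1,3); print('ramp z',B[:,2].reshape(16,14)[::4].round(3))
E
```

```text
64 268 277 170 193
[(np.int64(276), np.int64(170)), (np.int64(268), np.int64(171)), (np.int64(272), np.int64(173)), (np.int64(272), np.int64(176)), (np.int64(270), np.int64(177)), (np.int64(271), np.int64(178)), (np.int64(271), np.int64(179)), (np.int64(271), np.int64(180)), (np.int64(271), np.int64(181)), (np.int64(271), np.int64(182)), (np.int64(272), np.int64(183)), (np.int64(272), np.int64(184)), (np.int64(271), np.int64(185)), (np.int64(271), np.int64(186)), (np.int64(274), np.int64(187)), (np.int64(271), np.int64(189)), (np.int64(274), np.int64(190)), (np.int64(273), np.int64(191)), (np.int64(273), np.int64(192)), (np.int64(273), np.int64(193))]
[0.613 0.139] along -0.0308 across 0.0277
[0.5469 0.1229] along -0.0393 across -0.0398
[0.5768 0.1277] along -0.038 across -0.0096
tcp -0.1779 -0.008
ramp z [[-0.005 -0.005  0.002 -0.001 -0.001  0.002 -0.001 -0.001 -0.003 -0.004
   0.003 -0.001 -0.007 -0.002]
 [-0.004  0.001  0.011  0.009  0.018  0.012  0.011  0.012  0.012  0.014
   0.019  0.011  0.014  0.017]
 [ 0.004  0.002  0.003  0.013  0.011  0.012  0.011  0.013  0.019  0.014
   0.013  0.018  0.017  0.02 ]
 [ 0.006  0.005  0.007  0.004  0.008  0.014  0.014  0.009  0.012  0.013
   0.016  0.006  0.011  0.008]]
```

```bash

python3 -m inch '[[-1,8,7,0,-0.01],[-1,6,3,0,0],[-1,0,0,0,0]]' 
python3 - <<'E'
from h import *
go(.5896,.0999,.014,6.5)
M=np.array([.582,.1665]); p=np.array([-.113,.994]); n=np.array([.994,.113])
s=ctrl.get_state(); q=s['position'][:2]; print('tcp',((q-M)@p).round(4),((q-M)@n).round(4))
E
```

```text
time: 19.3
position: [0.6006, -0.0037, 0.0139]
tool_rot: [2.062, 2.297, -0.049]
ft_force: [-0.6, 3.3, 2.6]
grip_width: 0.344
t 19.3 pos [ 0.6006 -0.0037  0.0139] shift mm [104.    0.2  -6.6] jaw 6.2 twist -0.005 tz [ 0.019 -0.06  -0.998] F [-0.6  3.3  2.6] w 0.344
tcp -0.1713 -0.0007
```

```bash
cat > c.py <<'E'
from h import *
go(.5896,.0999,.014,6.5)
M=np.array([.582,.1665]); p=np.array([-.113,.994]); n=np.array([.994,.113])
s=ctrl.get_state(); q=s['position'][:2]; print('tcp along/across',((q-M)@p).round(4),((q-M)@n).round(4))
E
python3 -m inch '[[-1,-10,0,1.5,0],[-1,-10,0,1.5,0],[-1,0,0,0,0]]' >/dev/null; python3 c.py
```

```text
t 19.68 pos [ 0.6046 -0.017   0.0139] shift mm [117.6  -1.9  -6.4] jaw 6.38 twist -0.002 tz [ 0.025 -0.051 -0.998] F [ 0.6 -1.5 -0. ] w 0.344
tcp along/across -0.1849 0.0017
```

```bash

python3 -m inch '[[-1,-15,0,2.5,0],[-1,-15,0,2.5,0],[-1,-15,0,2.5,0],[-1,-15,0,2,0],[-1,0,0,0,0]]' >/dev/null; python3 c.py
python3 -m inch '[[-1,20,-1,-1,0],[-1,20,-1,-1,0],[-1,20,0,-1,0],[-1,0,0,0,0]]' >/dev/null; python3 c.py
```

```text
t 20.3 pos [ 0.6185 -0.0589  0.0143] shift mm [161.1  -9.3  -5.6] jaw 7.01 twist 0.009 tz [ 0.04  -0.03  -0.999] F [ 0.3 -1.9 -1. ] w 0.344
tcp along/across -0.2282 0.0108
t 20.8 pos [0.6076 0.0022 0.0141] shift mm [99.1 -6.  -3.7] jaw 6.99 twist 0.008 tz [ 0.039 -0.032 -0.999] F [-0.6  3.2  2.8] w 0.343
tcp along/across -0.1662 0.0069
```

```bash

python3 -m inch '[[-1,5,-5,-0.5,0.008],[-1,5,-3,-0.3,0],[-1,0,0,0,0]]' >/dev/null; python3 c.py
```

```text
t 21.18 pos [0.598  0.0116 0.0142] shift mm [88.7  1.6 -3. ] jaw 6.51 twist 0.0 tz [ 0.039 -0.032 -0.999] F [-0.2  0.8  1.9] w 0.344
tcp along/across -0.1558 -0.0016
```

Now I push in, still well short of contact at −67 mm.

```bash

python3 -m inch '[[-1,18,0.5,-0.9,0],[-1,18,0.5,-0.9,0],[-1,16,0.5,-0.8,0],[-1,10,0,-0.5,0],[-1,0,0,0,0]]' >/dev/null; python3 c.py
```

```text
t 21.8 pos [0.5906 0.0783 0.0141] shift mm [21.6  1.4 -0.6] jaw 6.54 twist 0.001 tz [ 0.036 -0.032 -0.999] F [-0.4  0.1  1.4] w 0.34
tcp along/across -0.0886 -0.0014
```

```bash
cat > l.py <<'E'
from h import *
import c, sys
f=sys.argv[1]
for n in('top','side'):
    a=dict(np.load(f'pics/{n}0.npz')); b=shot(n,n+f); A,B=pts(a),pts(b)
    M=np.array([.582,.1665]); p=np.array([-.113,.994]); nn=np.array([.994,.113])
    al=(A[...,:2]-M)@p; ac=(A[...,:2]-M)@nn
    m=(al>.003)&(al<.14)&(abs(ac)<.066)&(abs(A[...,2]-.03)<.007)&(abs(B[...,2]-.033)<.012)&(b['range_z']>0)
    dz=(B-A)[...,2][m]; w=(.15-al[m])/.15
    print(n,m.sum(),'edge lift mm',1000*(w@dz)/(w@w),'front median',1000*np.median(dz[al[m]<.035]),'rear',1000*np.median(dz[al[m]>.09]))
E
python3 -m inch '[[-1,10,0.7,-0.5,0],[-1,7,0.7,-0.4,0],[-1,0,0,0,0]]' >/dev/null; python3 l.py 3
```

```text
t 22.18 pos [0.5899 0.096  0.0141] shift mm [4.  0.1 0. ] jaw 6.47 twist -0.0 tz [ 0.036 -0.032 -0.999] F [ 0.6  0.4 -0. ] w 0.344
tcp along/across -0.071 -0.0001
top 1558 edge lift mm -0.03680107743882093 front median 0.011995107136010888 rear -0.2670616064607348
side 1382 edge lift mm 0.23356002983445967 front median 0.1567089660917849 rear -0.013428147239445687
```

The lift measurement works, reading about 0 now. I'll push 10 mm more.

```bash

python3 -m inch '[[-1,5,0,-0.2,0],[-1,5,0,-0.2,0],[-1,0,0,0,0]]' ; python3 l.py 4
```

```text
time: 22.65
position: [0.5892, 0.1007, 0.0141]
tool_rot: [2.064, 2.3, -0.008]
ft_force: [-0.7, 0.8, -0.4]
grip_width: 0.349
t 22.65 pos [0.5892 0.1007 0.0141] shift mm [-0.8  0.3  0.1] jaw 6.23 twist -0.005 tz [ 0.035 -0.038 -0.999] F [-0.7  0.8 -0.4] w 0.349
tcp along/across -0.0662 -0.0002
top 1465 edge lift mm 0.6781971443264341 front median 0.5263525153653119 rear 0.19682589905034922
side 1375 edge lift mm 0.23086640988933751 front median 0.06580959718806983 rear 0.04136051484014171
```

```bash

python3 -m inch '[[-1,7,0,-0.3,0],[-1,7,0,-0.3,0],[-1,0,0,0,0]]' ; python3 l.py 5
```

```text
time: 23.12
position: [0.5886, 0.1073, 0.0141]
tool_rot: [2.065, 2.29, -0.02]
ft_force: [0.1, 1.9, 0.3]
grip_width: 0.345
t 23.12 pos [0.5886 0.1073 0.0141] shift mm [-7.5  0.2  0.5] jaw 5.96 twist -0.01 tz [ 0.034 -0.048 -0.998] F [0.1 1.9 0.3] w 0.345
tcp along/across -0.0595 -0.0001
top 1308 edge lift mm 1.7047544979886788 front median 1.2691661835194656 rear 0.27216413226161146
side 1383 edge lift mm 1.5392321458984444 front median 1.1946059483947131 rear 0.2842720252274299
```

```bash

python3 -m inch '[[-1,7,0,-0.4,-0.005],[-1,7,0,-0.4,-0.005],[-1,0,0,0,0]]' ; python3 l.py 6
```

```text
time: 23.6
position: [0.5881, 0.1151, 0.0141]
tool_rot: [2.054, 2.293, -0.03]
ft_force: [-0.3, 1.2, -0.1]
grip_width: 0.34
t 23.6 pos [0.5881 0.1151 0.0141] shift mm [-15.2  -0.2   1. ] jaw 6.34 twist -0.003 tz [ 0.034 -0.056 -0.998] F [-0.3  1.2 -0.1] w 0.34
tcp along/across -0.0518 0.0002
top 1134 edge lift mm 3.672477582541122 front median 2.5933158853343135 rear 0.688572099899587
side 1382 edge lift mm 3.1856582255149704 front median 2.635757715742211 rear 0.7594630801254949
```

```bash

python3 -m inch '[[-1,5,0,-0.3,0],[-1,0,0,0,0],[-1,0,0,0,0],[-1,0,0,0,0],[-1,0,0,0,0]]' ; python3 l.py 7; python3 - <<'E'
import cv2
a=cv2.imread('pics/side7.png'); cv2.imwrite('pics/s7c.png',cv2.resize(a[170:290,200:360],(800,600),interpolation=cv2.INTER_CUBIC))
E
```

```text
time: 24.32
position: [0.5878, 0.1174, 0.0141]
tool_rot: [2.054, 2.29, -0.034]
ft_force: [0.0, -3.1, 0.1]
grip_width: 0.345
t 24.32 pos [0.5878 0.1174 0.0141] shift mm [-17.5  -0.2   1.2] jaw 6.27 twist -0.004 tz [ 0.034 -0.06  -0.998] F [ 0.  -3.1  0.1] w 0.345
tcp along/across -0.0495 0.0002
top 1076 edge lift mm 4.161948589321107 front median 1.021960169298449 rear 0.6023910770022213
side 1381 edge lift mm 3.6885222861010334 front median 3.0094874191292313 rear 0.8578045972891697
```

View pics/s7c.png

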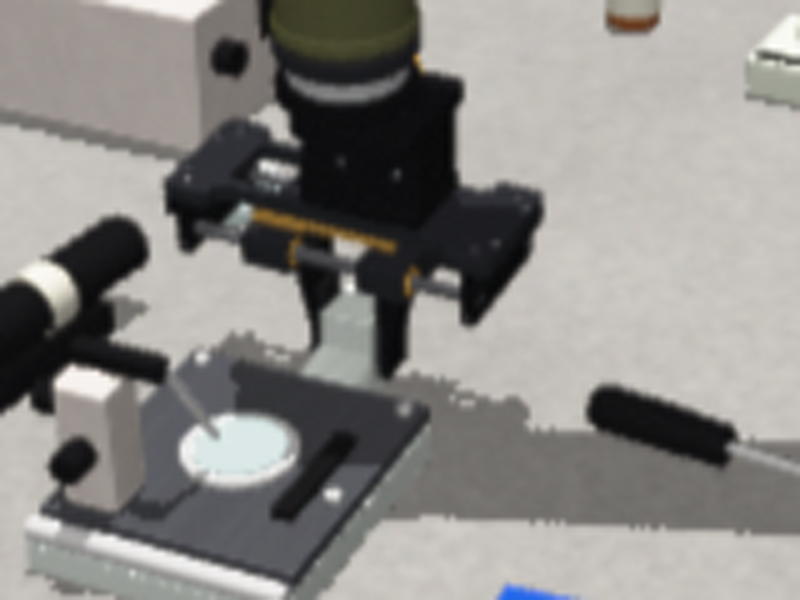

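View pics/side7.png

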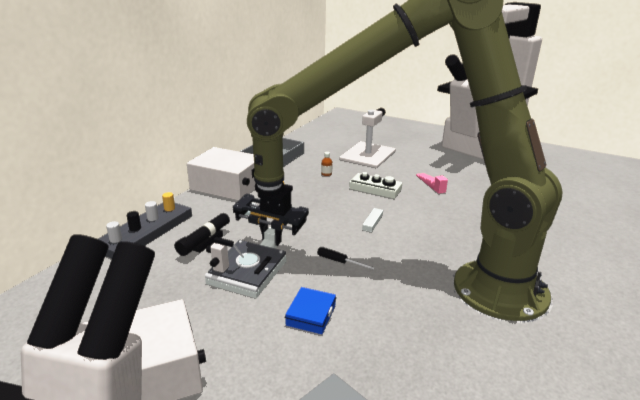

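```bash
python3 -c "
from bench import ctrl
print(ctrl.close_job())"
```

```text
the job is handed in; nothing more can be done
None
```

I pressed the three keys in order (large, end, middle) and pushed the wedge under the plate until its free edge had lifted about 4 mm. I handed in at about 24 s with the wedge still gripped; no verdict was reported.

**Keys:** Each press ended at the same depth, about 46.5 mm above the bench, which is 5.5 mm of travel. The middle key's first press read only about 4 N. I pressed it again and it met its stop, at 16 N.

**Lift:** The last depth checks gave 4.2 mm from the top camera and 3.7 mm from the side camera. The grip point, 49.5 mm short of the entrance, predicts about 3.5 mm. One sub-reading disagreed: the top camera's front-strip median was only 1.0 mm, probably because the arm hid that strip.

**Grip and bench:** The opening was about 30 mm, which matches the block, at a 25 N grip setting. The last side picture shows the hand clear of the plate. No bystander looked moved in it, but I did not measure that.

**Tool tilt:** The tool drifted to about 0.07 rad off vertical while dragging. I reduced it once by dragging back, but it grew again during the push. Tool height stayed constant, so the wedge appears flat, but I did not measure its tilt directly.

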